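# Seat the square-tang arbor in the indexing fixture and lock it

### The arm

A 6-joint arm with a two-finger parallel gripper is mounted at the origin on a cart in front of the work surface, level with it; the furniture and walls round the work are solid. World frame = base frame: x ahead of the robot, y to its left, z up, the work surface at z = 0. Lengths are in mm, angles in rad, forces in N, time in s.
With the tool pointing down it reaches from about 350 to 975 mm from the base axis. Payload 7.1 kg.
Tool frame: the origin (TCP) lies midway between the tips of the shut fingers; the grasp point (between the pads) lies 19 mm behind it (ctrl.grasp_offset is the distance from the TCP to the grasp point, in mm); z points along the fingers, y is the line along which they close (so a half turn about z gives the same grasp; the last joint's range is limited). The gripper opens to 88 mm and grips with 3 to 60 N. Pads are 20 mm wide; open, the fingers measure 115 mm over their backs; the gripper's body (75 mm by 178 mm) begins 61 mm behind the grasp point.
Start: joints at [1.274, 0.423, 1.63, -0, 1.089, -0.019], TCP at [171.369, 601.03, 222.675] pointing down, gripper open.
Joint ranges: [-3, 3], [-0.9, 2.11], [0.09, 2.58], [-1.31, 4.45], [0.11, 2.69], [-2.54, 2.54]. Speed limits (rad/s): [2.39, 2.39, 3.01, 3.14, 3.14, 3.14].

### API

Orientations are given as a rotation vector (axis times angle).
In Python, from workcell import ctrl gives the robot as it stands. The module is installed in compiled form; this text tells all that it offers.
- The arm moves only by the tool servo_tool, never from a script. Its argument "rows" is a list of rows, each a list of 7 numbers: the turn, a rotation vector about the tool's x, y, z as a fraction of full scale, then the shift along the tool's x, y, z as a fraction of full scale, then the finger opening in mm, from 0 to 87.8. A call has 1 to 10 rows; each row is the pose to reach, as a shift and turn from the pose commanded when the call began, along the tool's axes at that moment; what a row does not reach only later rows make up. Full scale, the value 1, is 20 cm for a shift and 1.5 rad for a turn. A row lasts 1/8 s, in which the tool goes at most 62.5 mm and 10.7 degrees, less where a joint would pass 70% of its speed; a pose out of reach is approached as far as the arm can. A call with a number of a shift or a turn outside -1 to 1 is refused whole. A call with a gripper value outside its range is refused whole. The fingers move at their own pace and stop on an object; the grip force is fixed at half the most. Time passes only in rows, so rows that repeat a pose let the fingers close. It gives the time, the measured TCP pose, the force, the opening and the grip force at its end, in the units of the state.
- ctrl.get_obs(): the state, without advancing time (a new reading comes with each control period).
- ctrl.get_image(name): name is "side" or "top"; returns (picture, depth): 480x640x3 uint8, red, green, blue; 480x640 float32, mm along the optical axis (not along the pixel's ray), 0 where there is no reading.
- ctrl.camera_info(name): a dict with "intrinsics" (3x3 intrinsics, pixels), "R" (3x3) and "t" (3): a world point X has camera coordinates R X + t. Camera axes: x right, y down, z forward; pixel columns grow to the right and rows downward; lengths in mm; the calibration is good to about 2 mm. A picture is of the moment at which its call begins. camera_info takes no time and is no camera call.
- ctrl.close_job(): hands the job in; it is judged then, once.
The state is a dict: "t": time; "qpos": joint angles; "qvel": joint speeds; "joint_torque": joint torques, N m; "ee_pos": TCP position; "orientation": TCP orientation; "ft_force": force on the tool from outside, world axes, zero at the start; "moment": the same for the moment, N m; "width": finger opening in mm; "grasp_force": force on a finger pad.
Only numpy, scipy, OpenCV 4.12 (cv2) and the standard library are available. Lean on these libraries where they do the work, as an engineer would, in place of code of your own. Each camera call takes 0.05 s, during which the arm holds its last target. There are 200 camera calls.

### The job

Take the square-headed arbor out of the stand, lower it into the round bore of the marking fixture and turn it under light pressure until its square tang drops into the braked spindle's square socket and its flange lies flat on the block. Then push the fixture's locking slide all the way in over the flange and leave everything standing so. Until it drops in, never press the arbor against the fixture with more than 40 N, and leave the round-headed plug, the flanged part and the bush where they are.

Things in the scene. Friction and masses are not known exactly. Their poses are not given: they have to be found in the camera images.
- arbor: Loose steel arbor, 0.3 kg, hanging upright in a hole of the stand. Origin: centre of its underside, z up its axis, x and y square to the flats. From below: square tang 14 x 14 mm (19 over corners), z 0-14; shank dia 20, z 14-30; flange dia 48, z 30-36; neck dia 18, z 36-50; square head 24 x 24, z 50-86, to grip. Tang and head flats are parallel: a quarter turn looks the same.
- fixture: Fixed aluminium block 147 x 84 mm, top at z 38 mm (local x -105 to +42, y -42 to +42). Origin: on the worktop under the bore's axis; z up; local x points from the slide's tab to the bore (tab to the left of the bore, seen from the robot). Four 4 mm high screw heads stand in the corners. Until it drops, the arbor must not press on block, spindle or slide with over 40 N.
- bore_mouth (a point): Centre of the mouth of the vertical round bore, dia 22 mm with a 3 mm chamfer, on the block's top, 38 mm above the worktop. The bore goes down to z 22 mm, where the spindle closes it but for the square socket.
- socket_mouth (a point): Centre of the mouth of the square socket 15.2 x 15.2 mm in the spindle, on the bore's axis at z 22 mm, 16 mm deep. The spindle is braked (holds about 1.5 N m) at an angle that differs each time and is not reported. Misaligned, the tang stands on it, flange 14 mm above the block; within about 0.1 rad of alignment (every quarter turn) it drops in.
- arbor_home (a point): Where the arbor's origin lies when it is home, flange flat on the block: on the bore's axis, 8 mm above the worktop.
- slide_tab (a point): Centre of the locking slide's upright tab (14 mm along the fixture's x, 22 mm wide along y, 27 mm high: z 52 to 79 mm above the worktop), which is to be pushed along the fixture's +x. It moves with the slide; its open place is at x -92 mm in the fixture's frame.
- slide (a joint): Locking slide, m: 0 open, 0.020 fully in at its stop; starts 0 to 3 mm in. Flat steel tongue 24 mm wide, z 47 to 53 mm, its tip 32 mm from the bore's axis when open and 12 mm when in, over the flange of a seated arbor (flange top z 44 mm). Moves along the fixture's +x with about 4 N friction and stays where it is left.
- stand: Fixed grey plastic stand, 160 x 66 mm, 40 mm high; origin at the centre of its underside; two holes dia 27 mm, 34 mm deep, at x -50 and +50 mm, one holding the arbor, the other the plug (either way round).
- plug: Round-headed blanking plug, dia 38 mm at most, in the other hole of the stand, its top 84 mm above the worktop; to be left alone. Origin: centre of its underside.
- flange: Loose flanged round part, dia 62 mm, 21 mm high, on the worktop; to be left alone. Origin: centre of its underside.
- bush: Loose cream bush, dia 24 mm, 25 mm high, on the worktop; to be left alone. Origin: centre of its underside.
There are look-alikes about, which are no part of the job. There is more than one size of the fixture; the one meant has the size given above.

How it is judged:
By the outcome, as a careful person would: the job done as asked, in the order asked, and still so for the second after the job is handed in, with the robot touching nothing.
It also fails if it takes over 64 s, if anything falls off the work surface, if the arm or the gripper's body presses on something with over 40 N, if the wrist force passes 120 N, or if a joint passes its speed limit or range.

## Working session

There is one attempt and no reset: what is moved stays moved. The work goes in short steps, Python scripts to look and compute and a tool call to move; the robot and the scene stay as the last step left them, time stands still between calls to the robot, and variables do not carry over. Pictures are saved under pics/ and viewed, at most 10 in all, crops included, and the job is handed in when it is done.

Besides the shell and the picture viewer there is one more tool, called by a JSON object that holds its "api" and its "payload", one argument or row to a line. servo_tool: Moves the arm, as the interface text tells. Its arguments: {"type":"object","properties":{"rows":{"type":"array","items":{"type":"array","items":{"type":"number"}}}},"required":["rows"]}

```bash
mkdir -p pics; cat > h.py <<'E'
import numpy as np, cv2
from scipy.spatial.transform import Rotation as Ro
from workcell import ctrl
def snap(n):
    im,d=ctrl.get_image(n); np.savez(f'{n}.npz',im=im,d=d); return im,d
def load(n):
    z=np.load(f'{n}.npz'); return z['im'],z['d']
def world(n,u,v,z=None,d=None):
    c=ctrl.camera_info(n);K,R,t=map(np.array,(c['intrinsics'],c['R'],c['t']))
    r=R.T@np.linalg.solve(K,[u,v,1.]);o=-R.T@t
    s=(z-o[2])/r[2] if z is not None else d
    return o+s*r
def pix(n,X):
    c=ctrl.camera_info(n);K,R,t=map(np.array,(c['intrinsics'],c['R'],c['t']))
    p=K@(R@np.array(X,float)+t);return p[:2]/p[2]
E
python3 - <<'E'
from h import *
for n in('top','side'):
    im,d=snap(n);cv2.imwrite(f'pics/{n}1.png',im[...,::-1])
    c=ctrl.camera_info(n);print(n,np.array(c['R']).round(3).tolist(),(-np.array(c['R']).T@c['t']).round(),c['intrinsics'][0][0])
o=ctrl.get_obs();print(o)
print(Ro.from_rotvec(o['orientation']).as_matrix().round(3))
E
```

```text
top [[0.019, -1.0, -0.015], [-0.999, -0.018, -0.047], [0.047, 0.016, -0.999]] [ 571.   82. 1201.] 601.0704555389592
side [[-1.0, 0.014, -0.007], [0.013, 0.436, -0.9], [-0.01, -0.9, -0.436]] [625. 853. 442.] 522.8478320580211
{'t': 0.1, 'qpos': array([ 1.27394147e+00,  4.23780870e-01,  1.63060751e+00, -4.00504491e-05,
        1.08860908e+00, -1.89962269e-02]), 'qvel': array([ 0.00112266, -0.00218177, -0.00292741,  0.000778  , -0.00181394,
       -0.00055278]), 'joint_torque': array([-9.62814702e-04, -5.45612669e+01, -2.74324876e+01,  6.44194731e-02,
        1.89311674e-02,  1.29663303e-05]), 'ee_pos': array([171.27076771, 600.54752212, 221.97154841]), 'orientation': array([-4.35001846e-01, -3.11114207e+00,  2.18783207e-03]), 'ft_force': array([-0.54936592, -0.2485101 , -0.25033013]), 'moment': array([ 5.87051176e-05, -1.21860879e-02,  5.01559268e-02]), 'grasp_force': 0.0, 'width': 87.75806160918246}
[[-0.962  0.274 -0.   ]
 [ 0.274  0.962 -0.001]
 [-0.    -0.001 -1.   ]]
```

View pics/top1.png

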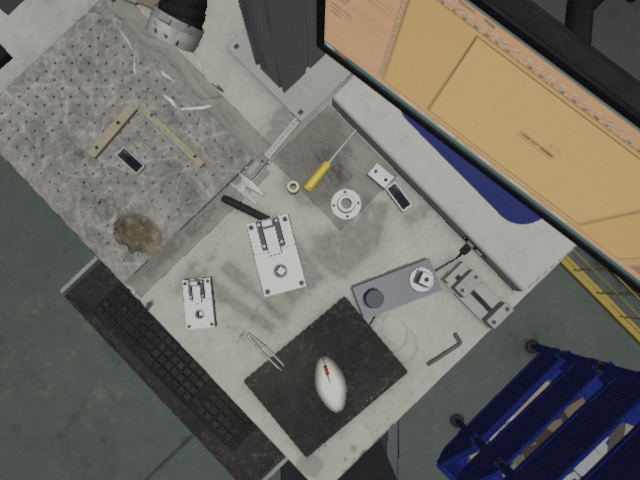

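View pics/side1.png

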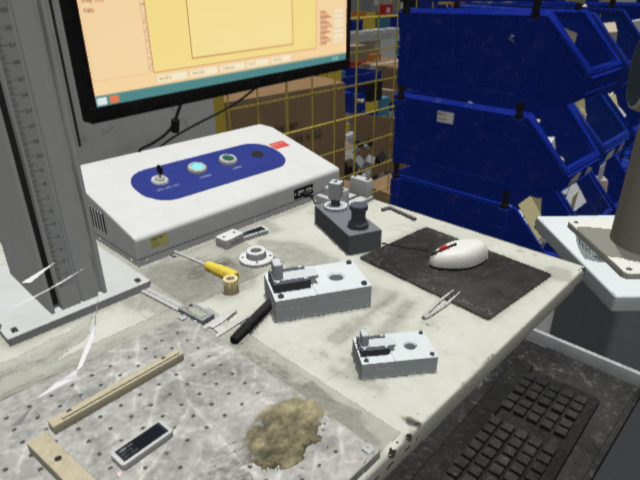

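The top view shows the big fixture at (275,255), with its bore at (281,270) and tab near (267,235). A smaller look-alike is at (200,303), and a clamp-like part at (478,293). The stand is at (397,288), with the square head at (421,278) and the round plug at (373,297). The side view agrees. I'll take enlarged crops next.

```bash
python3 - <<'E'
from h import *
im,d=load('top')
a=cv2.resize(im[205:305,235:315],None,fx=6,fy=6,interpolation=cv2.INTER_CUBIC)
b=cv2.resize(im[245:325,345:445],None,fx=6,fy=6,interpolation=cv2.INTER_CUBIC)
cv2.imwrite('pics/fix.png',a[...,::-1]);cv2.imwrite('pics/stand.png',b[...,::-1])
for p in[(281,270),(290,250),(421,278),(373,297),(195,310),(267,235),(395,288),(478,293),(340,280)]:
    print(p,world('top',*p,d=d[p[1],p[0]]).round(1))
E
```

```text
(281, 270) [589.7 151.1   4.3]
(290, 250) [628.2 132.4  39.7]
(421, 278) [ 578.3 -111.5   93.5]
(373, 297) [541.6 -25.   83. ]
(195, 310) [508.  317.2  21.5]
(267, 235) [655.5 176.5  52.7]
(395, 288) [558.5 -71.6  36.3]
(478, 293) [ 551.5 -237.5   12.6]
(340, 280) [572.   33.1  -3.5]
```

View pics/fix.png

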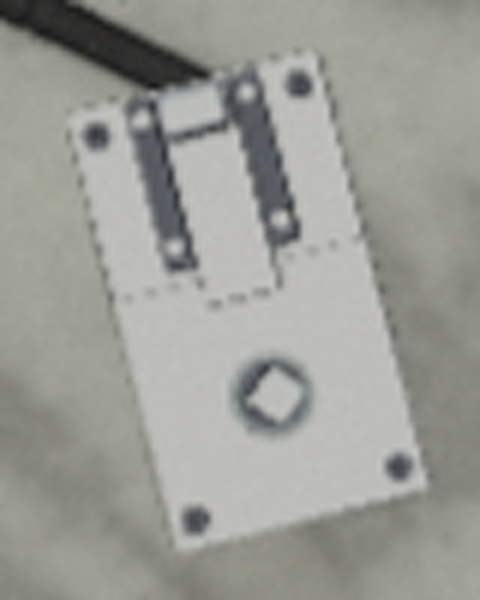

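View pics/stand.png

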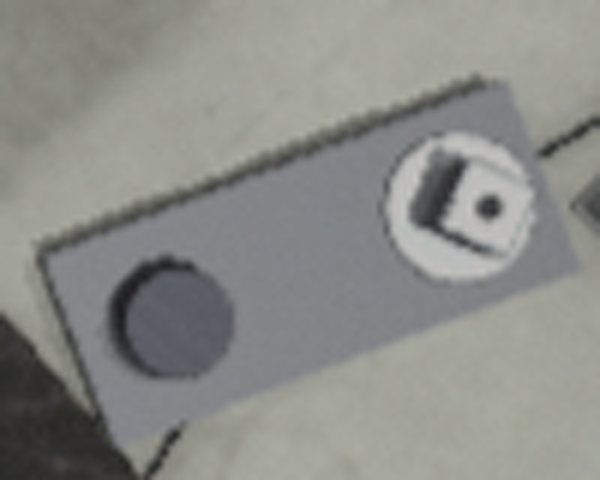

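The fixture crop shows the bore at crop (272,396), the open slide with its tab at about (193,110), and the socket square turned about 45° in the image. The stand crop shows the square head with its centre dot at (489,207), the flange centre at (460,207) and the plug at (178,320).

Candidates:
- **Arbor:** square head at (426,279), against the round plug at (374,298) and the flanged part at (346,204). I choose the square head.
- **Fixture:** big block at (275,255), against the small block at (200,303) and the clamp at (478,293). I choose the big block once its size checks out.

```bash
python3 - <<'E'
from h import *
def W(x,y,ox,oy,z): return world('top',ox+(x+.5)/6-.5,oy+(y+.5)/6-.5,z)
F=lambda x,y,z=38:W(x,y,235,205,z)
S=lambda x,y,z:W(x,y,345,245,z)
C=[F(70,105),F(320,48),F(425,488),F(180,550)]
n=np.linalg.norm
print('sides',[n(C[i]-C[(i+1)%4]).round(1) for i in range(4)])
c=sum(C)/4; ax=(C[3]+C[2]-C[0]-C[1])/2; ax/=n(ax); print('centre',c,'ang',np.arctan2(ax[1],ax[0]))
print('bore from rect',c+ax*31.5,'bore direct',F(272,396))
q=[F(97,136,42),F(300,85,42),F(399,466,42),F(195,520,42)];a2=(q[3]+q[2]-q[0]-q[1]);print('screws ang',np.arctan2(a2[1],a2[0]),'c',sum(q)/4)
print('tab top',F(193,110,79),'exp open',c+ax*(31.5-92))
sk=[F(*p,22) for p in[(280,362),(308,395),(275,428),(245,403)]]
for i in range(4):
    e=sk[(i+1)%4]-sk[i];print('socket edge',n(e).round(1),(np.arctan2(e[1],e[0])%(np.pi/2)).round(3))
print('arbor dot',S(489,207,96),'flange',S(460,207,46),'plug',S(178,320,84))
hd=[S(*p,96) for p in[(462,153),(536,187),(500,256),(440,222)]]
for i in range(4):
    e=hd[(i+1)%4]-hd[i];print('head edge',n(e).round(1),(np.arctan2(e[1],e[0])%(np.pi/2)).round(3))
st=[S(40,250,40),S(495,82,40),S(580,268,40),S(115,445,40)]
print('stand',[n(st[i]-st[(i+1)%4]).round(1) for i in range(4)],sum(st)/4)
# point clouds by depth
im,d=load('top')
vv,uu=np.mgrid[245:325,345:445];P=np.array([world('top',u,v,d=d[v,u]) for u,v in zip(uu.ravel(),vv.ravel())])
h=P[(P[:,2]>88)&(P[:,2]<104)];print('head cloud',len(h),h.mean(0),cv2.minAreaRect(h[:,:2].astype(np.float32)))
E
```

```text
sides [np.float64(83.1), np.float64(146.3), np.float64(81.4), np.float64(148.3)]
centre [619.81595052 159.47449389  38.        ] ang -2.882490481784706
bore from rect [589.36740783 151.40379081  38.        ] bore direct [588.01758379 151.24169462  38.        ]
screws ang -2.8687729065876546 c [618.29897003 159.48711224  42.        ]
tab top [676.26866309 175.32791808  79.        ] exp open [678.29648488 174.97536806  38.        ]
socket edge 14.2 0.723
socket edge 15.2 0.804
socket edge 12.8 0.896
socket edge 17.6 0.883
arbor dot [ 576.51396944 -120.33332646   96.        ] flange [ 576.59793491 -120.24903224   46.        ] plug [539.98880771 -27.22354402  84.        ]
head edge 24.7 1.156
head edge 23.8 1.102
head edge 20.9 1.071
head edge 22.1 1.273
stand [np.float64(155.8), np.float64(65.3), np.float64(159.4), np.float64(66.7)] [558.39507189 -72.70444127  40.        ]Traceback (most recent call last):
  File "<stdin>", line 23, in <module>
  File "h.py", line 9, in world
    c=ctrl.camera_info(n);K,R,t=map(np.array,(c['intrinsics'],c['R'],c['t']))
ValueError: time passes only in moves, steps and waits
```

The chosen fixture measures 147 × 84, as given. The bore is at about (588.5,151.3), the arbor at (576.5,-120.3), and arbor to plug is 100 mm, also as given. Now moving towards the arbor.

{"api": "servo_tool", "payload": {
  "rows": [
    [0,0,0,-0.98,-0.97,0,60],
    [0,0,0,-0.98,-0.97,0,60],
    [0,0,0,-0.98,-0.97,0,60],
    [0,0,0,-0.98,-0.97,0,60],
    [0,0,0,-0.98,-0.97,0,60],
    [0,0,0,-0.98,-0.97,0,60]
  ]
}}

```text
t: 0.85
ee_pos: [307.1, 359.3, 222.6]
orientation: [-0.44, -3.11, 0.001]
ft_force: [0.2, 0.3, -1.3]
width: 60.1
grasp_force: 0.0
```

{"api": "servo_tool", "payload": {
  "rows": [
    [0,0,0,-0.98,-0.97,0,60],
    [0,0,0,-0.98,-0.97,0,60],
    [0,0,0,-0.98,-0.97,0,60],
    [0,0,0,-0.98,-0.97,0,60],
    [0,0,0,-0.98,-0.97,0,60],
    [0,0,0,-0.98,-0.97,0,60]
  ]
}}

```text
t: 1.6
ee_pos: [442.8, 120.1, 222.5]
orientation: [0.439, 3.111, 0.0]
ft_force: [-0.3, 0.1, -1.0]
width: 59.9
grasp_force: 0.0
```

{"api": "servo_tool", "payload": {
  "rows": [
    [0,0,0.1,-0.98,-0.97,0,60],
    [0,0,0.113,-0.98,-0.97,0,60],
    [0,0,0.113,-0.98,-0.97,0,60],
    [0,0,0.113,-0.98,-0.97,0,60],
    [0,0,0.113,-0.98,-0.97,0,60],
    [0,0,0.113,-0.98,-0.97,0,60],
    [0,0,0.113,-0.98,-0.97,0,60],
    [0,0,0.113,-0.98,-0.97,0,60]
  ]
}}

```text
t: 2.6
ee_pos: [576.6, -118.1, 222.7]
orientation: [-0.694, -3.063, -0.0]
ft_force: [0.1, -0.2, 0.5]
width: 59.5
grasp_force: 0.0
```

```bash
cat >> h.py <<'E'
def rel(pos,yang):
    "target TCP pos, tool-y angle -> rotvec/1.5, shift/200 in tool axes"
    o=ctrl.get_obs();R=Ro.from_rotvec(o['orientation']).as_matrix()
    s=np.sin(yang);c=np.cos(yang);y=np.array([c,s,0]);z=np.array([0,0,-1.]);T=np.c_[np.cross(y,z),y,z]
    rv=Ro.from_matrix(R.T@T).as_rotvec()
    print('t',round(o['t'],2),'pos',o['ee_pos'].round(1),'yang',np.arctan2(R[1,1],R[0,1]).round(3),'z',R[:,2].round(3),'F',np.round(o['ft_force'],1),'w',round(o['width'],1))
    print('turn',(rv/1.5).round(4),'shift',(R.T@(np.array(pos)-o['ee_pos'])/200).round(4))
E
python3 - <<'E'
from h import *
rel([576.5,-120.3,150],1.12)
im,d=snap('top')
im2,_=snap('side')
u,v=pix('side',[576.5,-120.3,80]).astype(int);print(u,v, pix('side',[576.5,-120.3,96]),pix('side',[576.5,-120.3,46]))
cv2.imwrite('pics/s2.png',cv2.resize(im2[v-70:v+50,u-80:u+80],None,fx=5,fy=5,interpolation=cv2.INTER_CUBIC)[...,::-1])
E
```

```text
t 2.6 pos [ 576.6 -118.1  222.7] yang 1.125 z [-0.001  0.    -1.   ] F [ 0.1 -0.2  0.5] w 59.5
turn [ 0.0001 -0.0004  0.0036] shift [-0.0043 -0.0102  0.3635]
335 187 [335.49521465 180.13338021] [335.27518689 203.76053971]
```

View pics/s2.png

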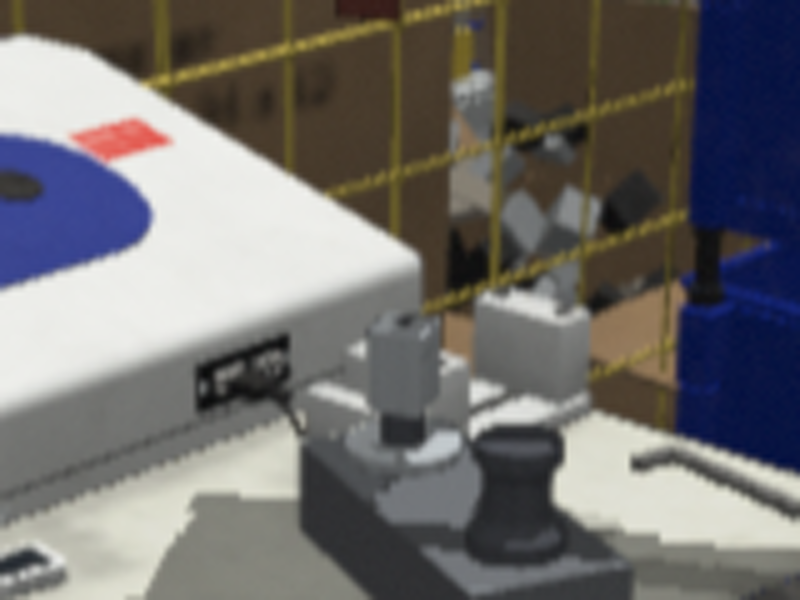

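The side view shows the arbor's head top at about (335.6,181.4), against (335.5,180.1) predicted, so the position holds. Descending and gripping.

{"api": "servo_tool", "payload": {
  "rows": [
    [0,0,0.004,-0.004,-0.01,0.25,60],
    [0,0,0.004,-0.004,-0.01,0.45,60],
    [0,0,0.004,-0.004,-0.01,0.6,60],
    [0,0,0.004,-0.004,-0.01,0.7,60],
    [0,0,0.004,-0.004,-0.01,0.76,60],
    [0,0,0.004,-0.004,-0.01,0.798,60],
    [0,0,0.004,-0.004,-0.01,0.798,60]
  ]
}}

```text
t: 3.58
ee_pos: [577.3, -122.0, 63.2]
orientation: [0.706, 3.061, 0.0]
ft_force: [0.1, -0.3, 1.0]
width: 60.2
grasp_force: 0.0
```

{"api": "servo_tool", "payload": {
  "rows": [
    [0,0,0,0,0,0,40],
    [0,0,0,0,0,0,32],
    [0,0,0,0,0,0,28],
    [0,0,0,0,0,0,15],
    [0,0,0,0,0,0,15],
    [0,0,0,0,0,0,15],
    [0,0,0,0,0,0,15]
  ]
}}

```text
t: 4.45
ee_pos: [577.5, -122.0, 63.3]
orientation: [0.706, 3.061, 0.0]
ft_force: [1.0, 1.3, 3.3]
width: 24.0
grasp_force: 30.0
```

{"api": "servo_tool", "payload": {
  "rows": [
    [0,0,0,0,0,-0.08,15],
    [0,0,0,0,0,-0.18,15],
    [0,0,0,0,0,-0.35,15],
    [0,0,0,0,0,-0.5,15],
    [0,0,0,0,0,-0.5,15]
  ]
}}

```text
t: 5.08
ee_pos: [578.8, -122.5, 166.4]
orientation: [0.705, 3.056, -0.0]
ft_force: [0.6, 0.4, -3.1]
width: 24.0
grasp_force: 30.0
```

```bash
python3 - <<'E'
from h import *
rel([588.5,151.3,163],0.83)
print(ctrl.get_obs()['grasp_force'])
E
```

```text
t 5.08 pos [ 578.8 -122.5  166.4] yang 1.117 z [ 0.006 -0.001 -1.   ] F [ 0.6  0.4 -3.1] w 24.0
turn [0.0014 0.0037 0.1916] shift [0.5561 1.2522 0.0152]
29.97756779193878
```

{"api": "servo_tool", "payload": {
  "rows": [
    [0,0,0,0.1,0.2,0,15],
    [0,0,0,0.2,0.45,0,15],
    [0,0,0,0.28,0.65,0,15],
    [0,0,0.1,0.4,0.85,0,15],
    [0,0,0.19,0.48,0.98,0,15],
    [0,0,0.19,0.48,0.98,0,15],
    [0,0,0.19,0.48,0.98,0,15]
  ]
}}

```text
t: 5.95
ee_pos: [576.1, 95.7, 162.3]
orientation: [-1.13, -2.93, 0.002]
ft_force: [0.9, 0.5, -2.7]
width: 24.0
grasp_force: 30.0
```

```bash
python3 - <<'E'
from h import *
rel([588.5,151.3,163],0.83)
E
```

```text
t 5.95 pos [576.1  95.7 162.3] yang 0.834 z [-0.001 -0.001 -1.   ] F [ 0.9  0.5 -2.7] w 24.0
turn [-0.0009 -0.0004  0.003 ] shift [ 0.1407  0.2479 -0.0036]
```

{"api": "servo_tool", "payload": {
  "rows": [
    [0,0,0,0.08,0.13,0,15],
    [0,0,0.002,0.14,0.248,0,15],
    [0,0,0.002,0.14,0.248,0,15],
    [0,0,0.002,0.14,0.248,0.25,15],
    [0,0,0.002,0.14,0.248,0.25,15],
    [0,0,0.002,0.14,0.248,0.25,15]
  ]
}}

```text
t: 6.7
ee_pos: [589.6, 150.8, 113.8]
orientation: [1.139, 2.928, -0.0]
ft_force: [0.7, -0.7, -1.6]
width: 23.9
grasp_force: 30.0
```

```bash
python3 - <<'E'
from h import *
rel([588.5,151.3,105],0.83)
im,_=snap('side')
u,v=pix('side',[588.5,151.3,55]).astype(int);print(u,v,[pix('side',[588.5,151.3,z]).round(1) for z in(38,60,74,90)])
cv2.imwrite('pics/s3.png',cv2.resize(im[v-50:v+50,u-65:u+65],None,fx=6,fy=6,interpolation=cv2.INTER_CUBIC)[...,::-1])
E
```

```text
t 6.7 pos [589.6 150.8 113.8] yang 0.829 z [ 0. -0. -1.] F [ 0.7 -0.7 -1.6] w 23.9
turn [-0.0001  0.0001 -0.0008] shift [ 0.0059 -0.0018  0.0442]
335 265 [array([335.7, 274.9]), array([335.8, 262.3]), array([335.9, 254.2]), array([336. , 244.8])]
```

View pics/s3.png

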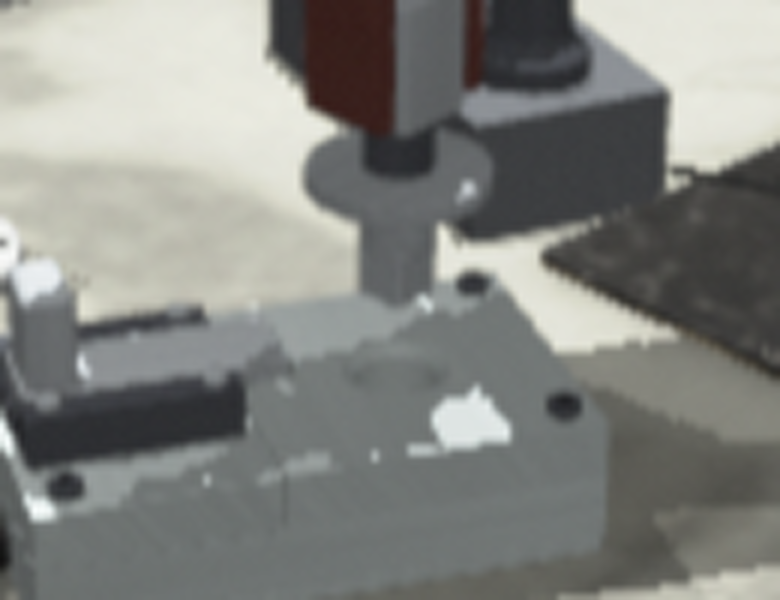

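The side crop shows the arbor hanging upright with its flange at about (398,173) crop and the bore ellipse at about (396,372), so it is roughly centred in x. I'll check y with the side depth.

```bash
python3 - <<'E'
from h import *
from scipy.optimize import least_squares
im,d=load('side');c=ctrl.camera_info('side');K,R,t=map(np.array,(c['intrinsics'],c['R'],c['t']))
v,u=np.mgrid[0:480,0:640];P=((np.linalg.inv(K)@np.stack([u.ravel(),v.ravel(),np.ones(u.size)])*d.ravel()).T-t)@R
ok=(d.ravel()>0)&(abs(P[:,0]-600)<130)&(abs(P[:,1]-160)<110);P=P[ok]
near=np.hypot(P[:,0]-589,P[:,1]-151)
for lo,hi,r in((91,96,24),(64,88,10)):
    q=P[(P[:,2]>lo)&(P[:,2]<hi)&(near<r+5)&(near>r-5)]
    if r==24:q=q[q[:,1]>152]
    s=least_squares(lambda p:np.hypot(q[:,0]-p[0],q[:,1]-p[1])-r,[589,151],loss='soft_l1');print('cyl',r,len(q),s.x.round(2),s.cost.round(1))
# fixture in its frame
a=-2.877;e=np.array([np.cos(a),np.sin(a)]);f=np.array([-e[1],e[0]]);L=np.c_[(P[:,:2]-[588.5,151.3])@e,(P[:,:2]-[588.5,151.3])@f,P[:,2]]
for n,k,m in(('top z',2,(abs(L[:,2]-38)<5)&(abs(L[:,0])<25)&(abs(L[:,1])<38)&(abs(L[:,1])>16)),('y face(-42)',1,(L[:,2]>6)&(L[:,2]<32)&(abs(L[:,1]+42)<6)&(L[:,0]>-90)&(L[:,0]<30)),('x face(42)',0,(L[:,2]>6)&(L[:,2]<32)&(abs(L[:,0]-42)<6)&(abs(L[:,1])<30))):
    print(n,m.sum(),np.median(L[m,k]) if m.any() else '')
m=(L[:,2]>6)&(L[:,2]<32)&(abs(L[:,1]+42)<6)&(L[:,0]>-90)&(L[:,0]<30)
if m.any():print('slope',np.polyfit(L[m,0],L[m,1],1))
E
```

```text
cyl 24 152 [588.91 151.56] 173.2
cyl 10 120 [588.73 152.22] 74.9
top z 438 36.47180208048453
y face(-42) 1167 -43.96621928889869
x face(42) 0 
slope [ 9.02331919e-03 -4.36497655e+01]
```

{"api": "servo_tool", "payload": {
  "rows": [
    [0,0,0,0.004,0.005,0.05,15],
    [0,0,0,0.004,0.005,0.1,15],
    [0,0,0,0.004,0.005,0.115,15],
    [0,0,0,0.004,0.005,0.125,15],
    [0,0,0,0.004,0.005,0.125,15]
  ]
}}

```text
t: 7.38
ee_pos: [589.3, 152.7, 87.8]
orientation: [1.138, 2.928, -0.001]
ft_force: [0.8, -2.9, -4.1]
width: 23.7
grasp_force: 30.0
```

{"api": "servo_tool", "payload": {
  "rows": [
    [0,0,0,0,0,0.007,15],
    [0,0,0,0,0,0.015,15],
    [0,0,0,0,0,0.022,15],
    [0,0,0,0,0,0.022,15]
  ]
}}

```text
t: 7.88
ee_pos: [589.5, 152.7, 83.6]
orientation: [1.138, 2.928, -0.001]
ft_force: [0.5, -5.9, -0.9]
width: 23.9
grasp_force: 30.0
```

{"api": "servo_tool", "payload": {
  "rows": [
    [0,0,0,-0.003,-0.004,0.0,15],
    [0,0,0,-0.003,-0.004,0.01,15],
    [0,0,0,-0.003,-0.004,0.02,15],
    [0,0,0,-0.003,-0.004,0.03,15],
    [0,0,0,-0.003,-0.004,0.03,15]
  ]
}}

```text
t: 8.5
ee_pos: [589.1, 152.1, 77.3]
orientation: [-1.138, -2.928, 0.0]
ft_force: [0.8, -1.5, -4.0]
width: 23.8
grasp_force: 30.0
```

{"api": "servo_tool", "payload": {
  "rows": [
    [0,0,0,0,0,0.004,15],
    [0,0,0,0,0,0.008,15],
    [0,0,0,0,0,0.011,15],
    [0,0,0,0,0,0.011,15]
  ]
}}

```text
t: 9.0
ee_pos: [589.3, 151.9, 75.4]
orientation: [1.138, 2.928, -0.0]
ft_force: [1.2, -3.2, -1.4]
width: 23.8
grasp_force: 30.0
```

{"api": "servo_tool", "payload": {
  "rows": [
    [0,0,0,0,0,0.004,15],
    [0,0,0,0,0,0.007,15],
    [0,0,0,0,0,0.007,15]
  ]
}}

```text
t: 9.38
ee_pos: [589.5, 151.8, 74.8]
orientation: [1.138, 2.928, -0.0]
ft_force: [-1.2, -3.9, 7.4]
width: 23.9
grasp_force: 30.0
```

{"api": "servo_tool", "payload": {
  "rows": [
    [0,0,-0.02,-0.001,-0.0015,0.001,15],
    [0,0,-0.04,-0.001,-0.0015,0.001,15],
    [0,0,-0.06,-0.001,-0.0015,0.001,15],
    [0,0,-0.08,-0.001,-0.0015,0.001,15],
    [0,0,-0.08,-0.001,-0.0015,0.001,15]
  ]
}}

```text
t: 10.0
ee_pos: [590.1, 151.8, 74.6]
orientation: [0.959, 2.99, 0.001]
ft_force: [0.8, -3.9, 4.3]
width: 24.1
grasp_force: 30.0
```

{"api": "servo_tool", "payload": {
  "rows": [
    [0,0,0,0,0,0.004,15],
    [0,0,0,0,0,0.004,15]
  ]
}}

```text
t: 10.25
ee_pos: [589.5, 151.6, 73.0]
orientation: [0.96, 2.991, 0.0]
ft_force: [1.3, -2.9, 0.0]
width: 23.9
grasp_force: 30.0
```

{"api": "servo_tool", "payload": {
  "rows": [
    [0,0,0,0,0,0.005,15],
    [0,0,0,0,0,0.008,15],
    [0,0,0,0,0,0.008,15]
  ]
}}

```text
t: 10.62
ee_pos: [589.4, 151.5, 71.4]
orientation: [0.96, 2.991, -0.0]
ft_force: [2.9, -4.6, -0.5]
width: 23.9
grasp_force: 30.0
```

The tang is dropping into the socket, so I'll follow it down.

{"api": "servo_tool", "payload": {
  "rows": [
    [0,0,0,0,-0.001,0.008,15],
    [0,0,0,0,-0.002,0.016,15],
    [0,0,0,0,-0.002,0.024,15],
    [0,0,0,0,-0.002,0.03,15],
    [0,0,0,0,-0.002,0.03,15]
  ]
}}

```text
t: 11.25
ee_pos: [589.4, 151.4, 65.4]
orientation: [0.96, 2.99, 0.001]
ft_force: [3.6, -3.5, -0.7]
width: 24.2
grasp_force: 30.0
```

```bash
python3 - <<'E'
from h import *
rel([588.5,151.3,61],0.95)
o=ctrl.get_obs();print(o['moment'])
E
```

```text
t 11.25 pos [589.4 151.4  65.4] yang 0.949 z [ 0.001  0.    -1.   ] F [ 3.6 -3.5 -0.7] w 24.2
turn [ 0.0004  0.0004 -0.0003] shift [ 0.0034 -0.0029  0.0222]
[-8.22082632e-01 -7.98885839e-01  5.67293452e-04]
```

{"api": "servo_tool", "payload": {
  "rows": [
    [0,0,0,0.001,-0.001,0.008,15],
    [0,0,0,0.002,-0.001,0.014,15],
    [0,0,0,0.002,-0.001,0.018,15],
    [0,0,0,0.002,-0.001,0.018,15]
  ]
}}

```text
t: 11.75
ee_pos: [589.3, 151.4, 62.1]
orientation: [0.96, 2.99, 0.001]
ft_force: [4.6, -4.6, 1.9]
width: 23.6
grasp_force: 30.0
```

{"api": "servo_tool", "payload": {
  "rows": [
    [0,0,0,0,0,0.003,15],
    [0,0,0,0,0,0.006,15],
    [0,0,0,0,0,0.006,15]
  ]
}}

```text
t: 12.12
ee_pos: [589.4, 151.4, 61.4]
orientation: [0.96, 2.99, 0.001]
ft_force: [2.5, -5.8, 5.4]
width: 23.6
grasp_force: 30.0
```

{"api": "servo_tool", "payload": {
  "rows": [
    [0,0,0,0,0,0.003,15],
    [0,0,0,0,0,0.005,15],
    [0,0,0,0,0,0.005,15]
  ]
}}

```text
t: 12.5
ee_pos: [589.5, 151.4, 61.3]
orientation: [0.96, 2.99, 0.001]
ft_force: [0.2, -4.4, 13.5]
width: 23.9
grasp_force: 30.0
```

Force rises with no further travel, so it looks seated. Releasing and rising to look.

{"api": "servo_tool", "payload": {
  "rows": [
    [0,0,0,0,0,0.0,30],
    [0,0,0,0,0,0.0,45],
    [0,0,0,0,0,0.0,45],
    [0,0,0,0,0,-0.1,45],
    [0,0,0,0,0,-0.3,45],
    [0,0,0,0,0,-0.5,45],
    [0,0,0,0,0,-0.5,45]
  ]
}}

```text
t: 13.38
ee_pos: [591.0, 152.1, 164.3]
orientation: [0.958, 2.985, 0.006]
ft_force: [-0.6, -0.6, -1.1]
width: 44.8
grasp_force: 0.0
```

```bash
python3 - <<'E'
from h import *
rel([677,175,150],-2.877)
im,d=snap('side')
u,v=pix('side',[620,160,55]).astype(int)
print(u,v,pix('side',[588.5,151.3,94]).round(1),pix('side',[588.5,151.3,44]).round(1))
cv2.imwrite('pics/s4.png',cv2.resize(im[v-50:v+50,u-65:u+65],None,fx=6,fy=6,interpolation=cv2.INTER_CUBIC)[...,::-1])
c=ctrl.camera_info('side');K,R,t=map(np.array,(c['intrinsics'],c['R'],c['t']))
v,u=np.mgrid[0:480,0:640];P=((np.linalg.inv(K)@np.stack([u.ravel(),v.ravel(),np.ones(u.size)])*d.ravel()).T-t)@R
P=P[d.ravel()>0]
L=P[:,:2]-[588.0,153];e=np.array([np.cos(-2.877),np.sin(-2.877)]);f=np.array([-e[1],e[0]]);x=L@e;y=L@f;z=P[:,2]
r=np.hypot(x,y)
m=(r<13)&(z>70)&(z<110);print('head top z',np.percentile(z[m],95))
m=(r<23)&(r>17)&(z>30)&(z<60)&(y<0);print('flange top z',np.median(z[m]))
m=(x>10)&(x<35)&(r>27)&(abs(y)<30)&(abs(z-38)<6);print('block',np.median(z[m]))
m=(abs(x+92)<18)&(abs(y)<16)&(z>58)&(z<85);q=np.c_[x,y,z][m];print('tab',len(q),np.percentile(q,[3,50,97],axis=0).round(1))
E
```

```text
t 13.38 pos [591.  152.1 164.3] yang 0.949 z [ 0.007  0.002 -1.   ] F [-0.6 -0.6 -1.1] w 44.8
turn [-0.0023  0.0061 -1.6378] shift [-0.2826  0.3432  0.0748]
315 268 [336.  242.4] [335.7 271.5]
head top z 93.22312444839997
flange top z 42.237356981420795
block 36.35066421498921
tab 189 [[-99.8 -13.5  59.1]
 [-94.1  -9.9  71.7]
 [-86.6   6.6  78. ]]
```

View pics/s4.png

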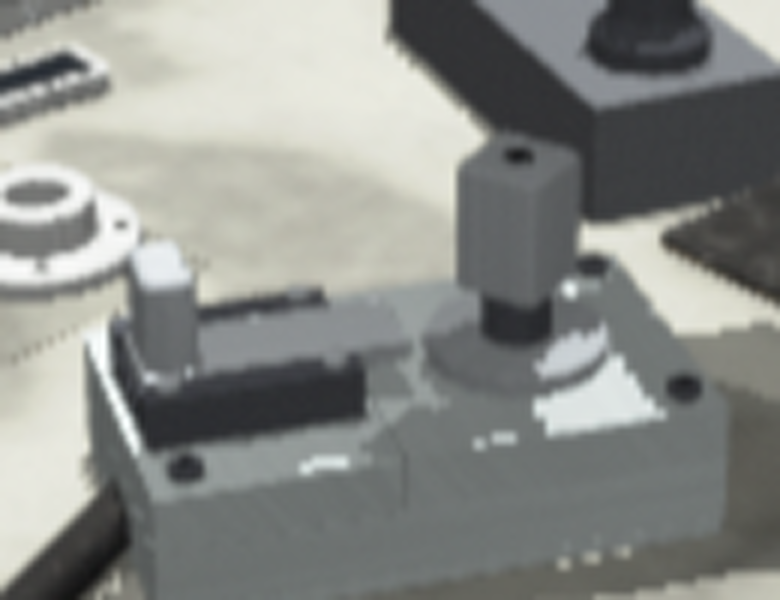

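The crop shows the flange flat on the block at (517,350) crop, and depth puts its top 5.9 mm above the block, so the arbor is home. The tab is at (162,300) crop. Next is the slide.

```bash
python3 - <<'E'
from h import *
rel([677,176.5,110],0.2686)
E
```

```text
t 13.43 pos [589.6 151.7 162.1] yang 0.949 z [ 0.004  0.001 -1.   ] F [-0.6 -0.5  0.3] w 44.9
turn [0.0026 0.0009 0.4539] shift [-0.2826  0.3543  0.2623]
```

{"api": "servo_tool", "payload": {
  "rows": [
    [0,0,0.1,-0.1,0.13,0,60],
    [0,0,0.2,-0.2,0.25,0,60],
    [0,0,0.3,-0.283,0.354,0,60],
    [0,0,0.42,-0.283,0.354,0,60],
    [0,0,0.454,-0.283,0.354,0.1,60],
    [0,0,0.454,-0.283,0.354,0.26,60],
    [0,0,0.454,-0.283,0.354,0.26,60],
    [0,0,0.454,-0.283,0.354,0.26,60]
  ]
}}

```text
t: 14.42
ee_pos: [675.8, 176.0, 107.8]
orientation: [-1.904, -2.499, 0.001]
ft_force: [1.4, 0.6, 0.7]
width: 60.0
grasp_force: 0.0
```

```bash
python3 - <<'E'
from h import *
rel([677,176.5,63],0.2686)
im,d=snap('side')
u,v=pix('side',[640,165,75]).astype(int)
cv2.imwrite('pics/s5.png',cv2.resize(im[v-50:v+50,u-65:u+65],None,fx=6,fy=6,interpolation=cv2.INTER_CUBIC)[...,::-1])
E
```

```text
t 14.43 pos [675.8 176.  107.8] yang 0.269 z [-0. -0. -1.] F [1.4 0.6 0.7] w 60.0
turn [-0.0003 -0.     -0.    ] shift [0.0005 0.0066 0.2242]
```

View pics/s5.png

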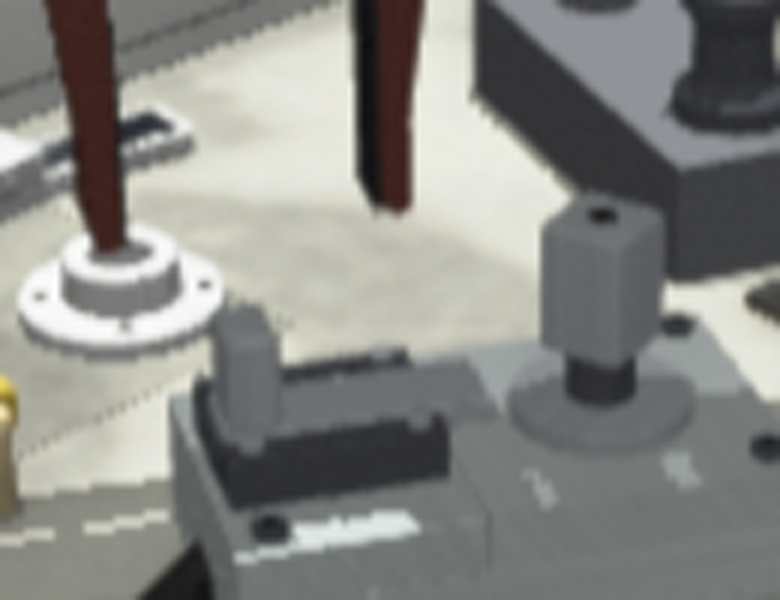

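The fingers, at crop u 108 and 390, straddle the tab at u 245. Descending and closing on it.

{"api": "servo_tool", "payload": {
  "rows": [
    [0,0,0,0,0.004,0.1,60],
    [0,0,0,0,0.004,0.19,60],
    [0,0,0,0,0.004,0.22,60],
    [0,0,0,0,0.004,0.22,60],
    [0,0,0,0,0.004,0.22,40],
    [0,0,0,0,0.004,0.22,20],
    [0,0,0,0,0.004,0.22,10],
    [0,0,0,0,0.004,0.22,10],
    [0,0,0,0,0.004,0.22,10]
  ]
}}

```text
t: 15.6
ee_pos: [676.8, 176.3, 63.9]
orientation: [1.904, 2.498, 0.001]
ft_force: [0.2, -0.8, -3.0]
width: 13.9
grasp_force: 30.4
```

{"api": "servo_tool", "payload": {
  "rows": [
    [0,0,0,0,-0.02,0,10],
    [0,0,0,0,-0.045,0,10],
    [0,0,0,0,-0.07,0,10],
    [0,0,0,0,-0.08,0,10],
    [0,0,0,0,-0.08,0,10]
  ]
}}

```text
t: 16.23
ee_pos: [660.7, 171.8, 63.8]
orientation: [-1.904, -2.499, 0.001]
ft_force: [2.7, -0.3, 0.6]
width: 14.0
grasp_force: 30.0
```

{"api": "servo_tool", "payload": {
  "rows": [
    [0,0,0,0,-0.008,0,10],
    [0,0,0,0,-0.014,0,10],
    [0,0,0,0,-0.014,0,10]
  ]
}}

```text
t: 16.6
ee_pos: [658.5, 171.2, 63.8]
orientation: [1.904, 2.499, 0.0]
ft_force: [3.3, -0.1, 0.1]
width: 14.1
grasp_force: 30.0
```

{"api": "servo_tool", "payload": {
  "rows": [
    [0,0,0,0,-0.005,0,10],
    [0,0,0,0,-0.01,0,10],
    [0,0,0,0,-0.01,0,10]
  ]
}}

```text
t: 16.98
ee_pos: [657.9, 171.0, 63.9]
orientation: [1.903, 2.497, 0.004]
ft_force: [8.8, 1.4, -2.8]
width: 13.6
grasp_force: 30.0
```

{"api": "servo_tool", "payload": {
  "rows": [
    [0,0,0,0,-0.005,0,10],
    [0,0,0,0,-0.01,0,10],
    [0,0,0,0,-0.01,0,10]
  ]
}}

```text
t: 17.35
ee_pos: [657.8, 171.0, 64.0]
orientation: [1.901, 2.495, 0.009]
ft_force: [14.5, 3.5, -8.9]
width: 14.0
grasp_force: 30.0
```

The force rises with no travel, so the slide is at its stop. Releasing and retreating.

{"api": "servo_tool", "payload": {
  "rows": [
    [0,0,0,0,0.008,0,14],
    [0,0,0,0,0.008,0,30],
    [0,0,0,0,0.008,0,45],
    [0,0,0,0,0.008,0,45],
    [0,0,0,0,0.008,-0.1,45],
    [0,0,0,0,0.008,-0.3,45],
    [0,0,0,0,0.008,-0.5,45],
    [0,0,0,0,0.008,-0.5,45]
  ]
}}

```text
t: 18.35
ee_pos: [658.6, 171.2, 169.1]
orientation: [1.901, 2.495, 0.01]
ft_force: [0.2, 0.1, 0.3]
width: 44.7
grasp_force: 0.0
```

```bash
python3 - <<'E'
from h import *
rel([677,176.5,163],0.2686)
im,d=snap('side')
u,v=pix('side',[620,160,55]).astype(int)
cv2.imwrite('pics/s6.png',cv2.resize(im[v-50:v+50,u-65:u+65],None,fx=6,fy=6,interpolation=cv2.INTER_CUBIC)[...,::-1])
c=ctrl.camera_info('side');K,R,t=map(np.array,(c['intrinsics'],c['R'],c['t']))
v,u=np.mgrid[0:480,0:640];P=((np.linalg.inv(K)@np.stack([u.ravel(),v.ravel(),np.ones(u.size)])*d.ravel()).T-t)@R
P=P[d.ravel()>0]
L=P[:,:2]-[588.0,153];e=np.array([np.cos(-2.877),np.sin(-2.877)]);f=np.array([-e[1],e[0]]);x=L@e;y=L@f;z=P[:,2]
m=(abs(x+82)<28)&(abs(y)<16)&(z>58)&(z<85);q=np.c_[x,y,z][m];print('tab',len(q),np.percentile(q,[3,50,97],axis=0).round(1))
E
```

```text
t 18.35 pos [658.6 171.2 169.1] yang 0.268 z [ 0.008  0.002 -1.   ] F [0.2 0.1 0.3] w 44.7
turn [ 0.0053  0.0001 -0.0001] shift [0.001  0.0953 0.0313]
tab 189 [[-80.  -13.   58.8]
 [-74.6 -10.   71.4]
 [-66.9   6.4  78. ]]
```

View pics/s6.png

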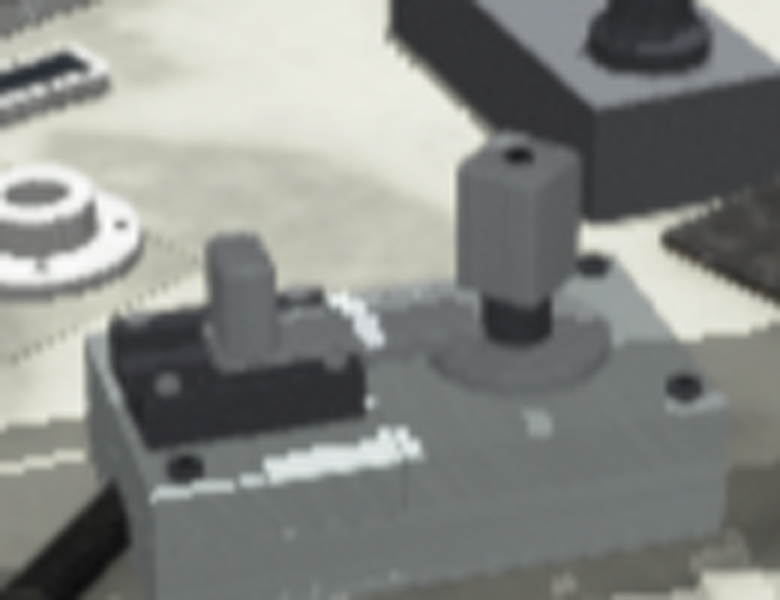

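The crop shows the tongue over the flange at (435,335), the tab moved 19.6 mm, and the arbor seated. The robot is clear, so I'm handing in.

{"api": "servo_tool", "payload": {
  "rows": [
    [0,0,0,0,0,0,45],
    [0,0,0,0,0,0,45],
    [0,0,0,0,0,0,45]
  ]
}}

```text
t: 18.77
ee_pos: [655.6, 170.5, 162.7]
orientation: [-1.903, -2.498, 0.002]
ft_force: [0.8, -1.1, -0.1]
width: 45.0
grasp_force: 0.0
```

```bash
python3 -c "
from workcell import ctrl
print(ctrl.close_job())"
```

```text
the job is handed in; nothing more can be done
None
```

The job is handed in at about 19 s: the arbor is seated with its flange flat on the block, the locking slide was pushed to its stop over the flange, every wrist-force reading while lowering and turning was under 15 N, and the plug, flanged part and bush were not touched.

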